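Deal grinder accessories into two kit trays

TASK

Make up the two grey kit trays for the plum grinders: first deal the two plum side handles, one lying flat in each tray, and only then deal the two plum core bits, one standing upright on the floor of each tray beside the handle. Set every piece down rather than dropping it, and leave the orange look-alikes, the white pot and the brass washers where they are.

Things in the scene. Friction and masses are not known exactly. Their poses are not given: they have to be found in the camera images.
- plum_handle_1: plum-purple grinder side handle, lying along its own x, 110 mm long: round grip 25 to 27 mm thick with black rings, 30 mm square collars (plum-purple at -x, black near +x) on which it rests, steel stud 12 mm thick, 16 mm long at +x. Origin on the axis, 50 mm from the -x end, 15 mm above what it lies on. 0.11 kg. Grip it across, near the origin.
- plum_handle_2: plum-purple grinder side handle, lying along its own x, 110 mm long: round grip 25 to 27 mm thick with black rings, 30 mm square collars (plum-purple at -x, black near +x) on which it rests, steel stud 12 mm thick, 16 mm long at +x. Origin on the axis, 50 mm from the -x end, 15 mm above what it lies on. 0.11 kg. Grip it across, near the origin.
- plum_bit_1: plum-purple tile core bit standing on its rim: round cup 40 mm in diameter, 42 mm tall, dark bottom rim, four narrow black slots, steel shank 18 mm in diameter rising 14 mm from its top (56 mm over all). Origin at the centre of its underside, z up. 0.14 kg. Grip it across the cup in any direction.
- plum_bit_2: plum-purple tile core bit standing on its rim: round cup 40 mm in diameter, 42 mm tall, dark bottom rim, four narrow black slots, steel shank 18 mm in diameter rising 14 mm from its top (56 mm over all). Origin at the centre of its underside, z up. 0.14 kg. Grip it across the cup in any direction.
- orange_handle: orange grinder side handle, lying along its own x, 110 mm long: round grip 25 to 27 mm thick with black rings, 30 mm square collars (orange at -x, black near +x) on which it rests, steel stud 12 mm thick, 16 mm long at +x. Origin on the axis, 50 mm from the -x end, 15 mm above what it lies on. 0.11 kg. Grip it across, near the origin. A look-alike.
- orange_bit: orange tile core bit standing on its rim: round cup 40 mm in diameter, 42 mm tall, dark bottom rim, four narrow black slots, steel shank 18 mm in diameter rising 14 mm from its top (56 mm over all). Origin at the centre of its underside, z up. 0.14 kg. Grip it across the cup in any direction. A look-alike.
- tray_1: shallow open light-grey kit tray, fixed, empty at the start: outside 138 (its x) x 133 (its y) x 18 mm high, walls and floor 4 mm thick, inside 130 x 125 x 14 mm. Origin at the centre of its underside, on the bench, z up. The two trays are alike. A handle along the tray's x on one side and a core bit on the other fit side by side.
- tray_2: shallow open light-grey kit tray, fixed, empty at the start: outside 138 (its x) x 133 (its y) x 18 mm high, walls and floor 4 mm thick, inside 130 x 125 x 14 mm. Origin at the centre of its underside, on the bench, z up. The two trays are alike. A handle along the tray's x on one side and a core bit on the other fit side by side.
- grease_pot: small white round pot, 37 mm in diameter, 32 mm tall, standing loose among the work. Origin at the centre of its underside. Not part of the job.
- washer_stack: brass-coloured ring (a stack of washers), 34 mm in diameter, 16 mm tall, hole 16 mm, lying loose among the work. Origin at the centre of its underside. Not part of the job.

How it is judged:
By the outcome, as a careful person would: the job done as asked, in the order asked, and still so for the second after the job is handed in, with the robot touching nothing.
It also fails if it takes over 102 s, if anything falls off the work surface, if the arm or the gripper's body presses on something with over 40 N, if the wrist force passes 120 N, or if a joint passes its speed limit or range.

ROBOT

A 6-joint arm with a two-finger parallel gripper is mounted at the origin on the work surface. World frame = base frame: x ahead of the robot, y to its left, z up, the work surface at z = 0. Lengths are in m, angles in rad, forces in N, time in s.
With the tool pointing down it reaches from about 0.35 to 0.85 m from the base axis. Payload 8.1 kg.
Tool frame: the origin (TCP) lies on the centre line of the jaws, within the pads' length; the fingertips stand 11 mm ahead of it and the grasp point (between the pads) lies 8 mm behind it (tip_reach is the z of the fingertips in the tool frame, in m); z points along the fingers, y is the direction in which the jaws open and shut (so a half turn about z gives the same grasp; the last joint's range is limited). The gripper opens to 93 mm and grips with 3 to 60 N. Pads are 15 mm wide; open, the fingers measure 128 mm over their backs; the gripper's body (75 mm by 188 mm) begins 65 mm behind the grasp point.
Start: joints at [1.025, 0.13, 1.488, -0, 1.523, -0.085], TCP at [0.267, 0.537, 0.198] pointing down, gripper open.
Joint ranges: [-2.96, 2.96], [-0.89, 2.26], [0.02, 2.5], [-1.34, 4.48], [0, 2.73], [-2.66, 2.66]. Speed limits (rad/s): [2.39, 2.39, 2.79, 3.14, 3.14, 3.14].

INTERFACE

Orientations are given as a rotation vector (axis times angle).
In Python, from plant import read_state, read_camera, camera_params, close_job, silhouettes, tip_of, tip_reach gives the robot as it stands.
- The arm moves only by the shell command python3 -m creep 'ROWS' [FORCE]. ROWS is JSON, a list of rows, each a list of 5 numbers: the shift along the tool's x, y, z in m, then the turn about the tool's z in rad, then the closure in counts, from 0 (fully open) to 255 (shut). In form: [[dx, dy, dz, twist, gripper], ...]. A call has 1 to 12 rows; each row shifts and turns the commanded pose from where the row before left it, along the tool's axes as they then stand; what a row does not reach is not made up. A row lasts 1/12 s, in which the tool goes at most 41.7 mm and 7.16 degrees, less where a joint would pass 70% of its speed; a pose out of reach is approached as far as the arm can. A call is refused whole if a number of a shift passes 0.0417 or a number of a turn 0.125, either way. A call with a gripper value outside its range is refused whole. The fingers move at their own pace and stop on an object; FORCE is the grip in N (left out, the last holds). Time passes only in rows, so rows that do not move let the fingers close. It gives the time, the measured TCP pose, the force and the opening at its end, in the units of the state.
- read_state(): the state, without advancing time (a new reading comes with each control period).
- read_camera(name): name is "scene" or "top" or "wrist"; returns the picture (400x640x3 uint8, red, green, blue); there is no depth.
- camera_params(name): a dict with "fov_y" (degrees; the focal length in pixels is half the picture's height over the tangent of half this angle, whatever the lens; pixels are square), "cx", "cy" (the principal point, pixels), "k1" (the pictures are not rectified: a ray, as slopes to the right and down, at radius r is drawn at 1 + k1 r^2 times it, then the intrinsics apply), "position" and "rotation" of the camera in the world. Camera axes: x right, y down, z forward; pixel columns grow to the right and rows downward; lengths in m; the calibration is good to about 2 mm. A picture is of the moment at which its call begins: read the wrist's pose just before it. camera_params takes no time and is no camera call; for the wrist camera it gives the pose at the moment of the call.
- close_job(): hands the job in, once; it reports no verdict.
Trained networks look in the newest picture that a camera, given by its name, has taken for a name from the list of things; names that differ only in an ending like _2 or _b are one class to them, and where a whole thing is asked for, a point or a joint stands for the part that bears it (a point fixed in the world has none). Each returns a list of dicts, best first, with "confidence" (0 to 1); they miss things now and then, are a little off and sometimes report something else, mostly with a low value. They report only what shows in the picture. A call takes as long as a camera call.
- silhouettes(camera, query): "region" (400x640 bool, what is visible of it) and "pixel" ([column, row] in pixels, amid what is visible of it).
- tip_of(camera, query): "pixel" ([column, row] in pixels: a listed point, or the origin of a listed thing).
The state is a dict: "t": time; "q": joint angles; "dq": joint speeds; "joint_torque": joint torques, N m; "tool_pos": TCP position; "orientation": TCP orientation; "force": force on the tool from outside, world axes, zero at the start; "wrist_torque": the same for the moment, N m; "opening": finger opening in m.
Only numpy, scipy, OpenCV 4.12 (cv2) and the standard library are available. Lean on these libraries where they do the work, as an engineer would, in place of code of your own. Each camera call takes 0.05 s, during which the arm holds its last target.

## Working session

There is one attempt and no reset: what is moved stays moved. The work goes in short steps, Python scripts to look and compute and a shell command to move; the robot and the scene stay as the last step left them, time stands still between calls to the robot, and variables do not carry over. Pictures are saved under pics/ and viewed, and the job is handed in when it is done.

```bash
ls; mkdir -p pics; cat > look.py <<'E'
import cv2,sys
from plant import *
import numpy as np
def snap(c,n):
    im=read_camera(c); cv2.imwrite(f'pics/{n}.png',im[:,:,::-1]); return im
E
python3 - <<'E'
from look import *
s=read_state();print(s, tip_reach)
snap('top','top0');snap('scene','scene0')
for c in('top','scene','wrist'):print(c,camera_params(c))
E
```

```text
pics
{'t': 0.0, 'q': array([ 1.02456823e+00,  1.31146484e-01,  1.48926513e+00,  2.93793838e-05,
        1.52300294e+00, -8.54220389e-02]), 'dq': array([-0.00111269, -0.00028067, -0.00052707, -0.00042191,  0.0010516 ,
       -0.00026825]), 'joint_torque': array([-1.85096367e-03, -5.59840214e+01, -4.91760886e+01,  7.66839506e-02,
        3.58412240e-02, -1.34229167e-04]), 'tool_pos': array([0.26646911, 0.53690881, 0.19650403]), 'orientation': array([-7.17311592e-01, -3.05799456e+00,  2.70544942e-03]), 'force': array([-0.61494695,  0.77660111, -0.07955949]), 'wrist_torque': array([ 0.01423916, -0.03014351, -0.03440971]), 'opening': 0.09306006375132637} 0.011
top {'fov_y': 42.61867060305088, 'cx': 321.6522717798251, 'cy': 204.27746747406485, 'k1': -0.032244481189833696, 'position': array([0.32945706, 0.00937106, 1.18062761]), 'rotation': array([-2.13217323,  2.139776  , -0.21270081])}
scene {'fov_y': 48.795997682887425, 'cx': 315.37367906551185, 'cy': 197.26715080313895, 'k1': -0.11521951417033663, 'position': array([0.92826562, 0.47080217, 0.56671228]), 'rotation': array([-0.93888849, -2.43672177,  1.13510374])}
wrist {'fov_y': 69.58295203817924, 'cx': 319.4969795938726, 'cy': 201.34206420505177, 'k1': -0.04241168460353729, 'position': array([0.1982467 , 0.57169107, 0.38384524]), 'rotation': array([2.46340881, 1.52715477, 0.20901629])}
```

View pics/top0.png

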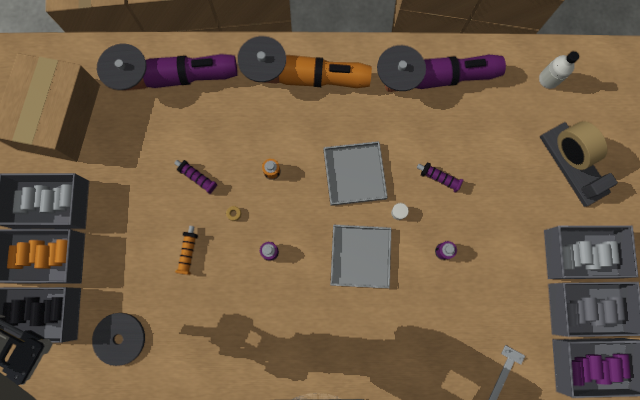

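View pics/scene0.png

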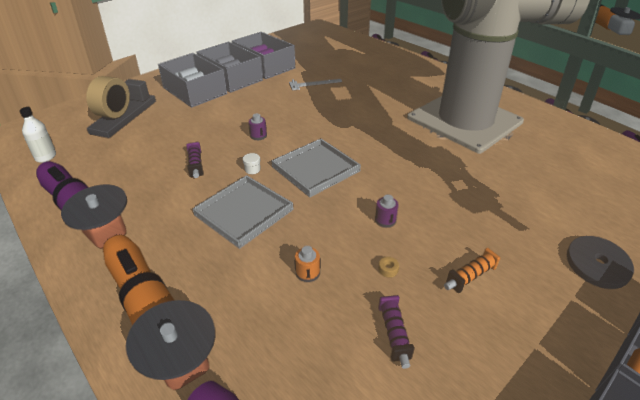

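The top view shows plum handles at about (197,177) and (441,177), plum bits at (269,251) and (446,250), and trays at (355,174) and (361,257). The pot is at (400,212), between the trays and the right-hand pieces. The washers are at (234,213). I'll locate them now.

```bash
cat >> look.py <<'E'
from scipy.spatial.transform import Rotation as R
def ray(p,px):
    f=200/np.tan(np.radians(p['fov_y']/2))
    d=np.array([(px[0]-p['cx'])/f,(px[1]-p['cy'])/f]); u=d.copy()
    for _ in range(20): u=d/(1+p['k1']*(u@u))
    return R.from_rotvec(p['rotation']).apply([u[0],u[1],1])
def at(p,px,z):
    d=ray(p,px); o=np.array(p['position']); return o+d*(z-o[2])/d[2]
def project(p,X):
    f=200/np.tan(np.radians(p['fov_y']/2))
    c=R.from_rotvec(p['rotation']).inv().apply(np.atleast_2d(X)-p['position'])
    u=c[:,:2]/c[:,2:]; r2=(u**2).sum(1,keepdims=True)
    return u*(1+p['k1']*r2)*f+[p['cx'],p['cy']]
E
python3 - <<'E'
from look import *
p=camera_params('top')
def mb(r,z):
    ys,xs=np.nonzero(r); W=np.array([at(p,(x,y),z)[:2] for x,y in zip(xs,ys)],np.float32)
    (c,s,a)=cv2.minAreaRect(W); return np.round(c,4),np.round(s,4),round(a,1),W
read_camera('top')
print('origins')
for q,z in [('plum_handle_1',.015),('plum_bit_1',0.),('tray_1',0.),('grease_pot',0),('washer_stack',0),('orange_bit',0),('orange_handle',.015)]:
    for d in tip_of('top',q): print(q,np.round(d['confidence'],2),np.round(d['pixel'],1),np.round(at(p,d['pixel'],z)[:2],4))
print('sil')
for q,z in [('plum_handle_1',.015),('plum_bit_1',.03),('tray_1',0.018),('grease_pot',.03)]:
    for d in silhouettes('top',q):
        c,s,a,W=mb(d['region'],z); m=W.mean(0); w,v=np.linalg.eigh(np.cov(W.T))
        print(q,round(d['confidence'],2),np.round(d['pixel']),c,s,a,'mean',m.round(4),'ang',np.degrees(np.arctan2(v[1,1],v[0,1])).round(1))
E
```

```text
origins
plum_handle_1 0.93 [439.7 175.1] [ 0.6102 -0.2913]
plum_handle_1 0.68 [194.9 178.3] [0.603  0.2811]
plum_bit_1 0.77 [446.3 250.4] [ 0.4345 -0.3023]
plum_bit_1 0.5 [271.9 251.2] [0.4343 0.1012]
tray_1 0.83 [361.3 258.1] [ 0.4177 -0.1044]
tray_1 0.66 [355.9 175.8] [ 0.6121 -0.0952]
grease_pot 0.54 [399.6 213.8] [ 0.5207 -0.1962]
washer_stack 0.7 [235.2 214.4] [0.5202 0.1876]
orange_bit 0.62 [271.5 173.6] [0.6176 0.1044]
orange_bit 0.25 [234.3 213.2] [0.523  0.1897]
orange_handle 0.73 [189.1 254.7] [0.4255 0.2874]
sil
plum_handle_1 0.8 [195. 178.] [0.6095 0.2837] [0.1113 0.0293] 53.1 mean [0.6092 0.2821] ang 54.5
plum_handle_1 0.77 [440. 176.] [ 0.608  -0.2906] [0.1064 0.0317] 64.0 mean [ 0.6065 -0.2926] ang 62.7
plum_bit_1 0.62 [269. 251.] [0.4316 0.1071] [0.0463 0.0409] 45.2 mean [0.4322 0.1071] ang 47.7
plum_bit_1 0.52 [448. 248.] [ 0.4318 -0.294 ] [0.0394 0.0501] 21.1 mean [ 0.4319 -0.2935] ang 108.9
tray_1 0.76 [360. 260.] [ 0.4211 -0.101 ] [0.1336 0.1383] 86.9 mean [ 0.4198 -0.1013] ang 163.4
tray_1 0.72 [398. 211.] [ 0.5238 -0.1924] [0.0341 0.0401] 44.2 mean [ 0.5237 -0.1924] ang 133.4
tray_1 0.63 [356. 175.] [ 0.6142 -0.0908] [0.1426 0.1339] 6.6 mean [ 0.6143 -0.0907] ang -173.6
tray_1 0.18 [447. 248.] [ 0.4314 -0.295 ] [0.0421 0.051 ] 17.7 mean [ 0.4314 -0.295 ] ang 106.3
grease_pot 0.74 [442. 175.] [ 0.6044 -0.2856] [0.1071 0.0314] 63.2 mean [ 0.6024 -0.2888] ang 62.5
grease_pot 0.5 [398. 212.] [ 0.5212 -0.1909] [0.0348 0.0347] 89.8 mean [ 0.5211 -0.1909] ang 137.5
```

```bash
cat >> look.py <<'E'
def plan(x=None,y=None,z=None,yaw=None,cmd=None):
    """yaw = world angle (deg) of tool y. Prints twist first, then shift in axes after the twist."""
    s=read_state(); P=s['tool_pos']; M=R.from_rotvec(s['orientation'])
    yv=M.apply([0,1,0]); cur=np.degrees(np.arctan2(yv[1],yv[0])); zv=M.apply([0,0,1])
    print('t %.2f pos %s yaw %.2f q6 %.2f open %.4f F %s zv %s'%(s['t'],P.round(4),cur,s['q'][5],s['opening'],s['force'].round(1),zv.round(3)))
    if x is None: return
    tw=-((yaw-cur+180)%360-180)
    D=np.array([x,y,z])-P
    M2=M*R.from_rotvec([0,0,np.radians(tw)])
    print('twist rad %.4f'%np.radians(tw),'then shift mm',(M2.inv().apply(D)*1000).round(1), 'rel yaw',round(yaw-np.degrees(np.arctan2(y,x)),1))
E
python3 - <<'E'
from look import *
plan(.605,.28,.14,-36)
E
```

```text
t 0.70 pos [0.2668 0.5375 0.1976] yaw 63.60 q6 -0.09 open 0.0927 F [ 0.5 -0.5 -0.9] zv [ 0.  0. -1.]
twist rad 1.7383 then shift mm [ -9.5 425.   57.6] rel yaw -60.8
```

```bash
python3 -m creep '[[0,0,0,0.12,0],[0,0,0,0.12,0],[0,0,0,0.12,0],[0,0,0,0.12,0],[0,0,0,0.12,0],[0,0,0,0.12,0],[0,0,0,0.12,0],[0,0,0,0.12,0],[0,0,0,0.12,0],[0,0,0,0.12,0],[0,0,0,0.12,0],[0,0,0,0.12,0]]' 20
python3 -m creep '[[0,0,0,0.1,0],[0,0,0,0.1,0],[0,0,0,0.098,0],[0,0.038,0.005,0,0],[0,0.038,0.005,0,0],[0,0.038,0.005,0,0],[0,0.038,0.005,0,0],[0,0.038,0.005,0,0],[0,0.038,0.005,0,0],[0,0.038,0.005,0,0],[0,0.038,0.005,0,0],[0,0.038,0.005,0,0]]'
python3 -m creep '[[-0.003,0.03,0.005,0,0],[-0.003,0.03,0.005,0,0],[-0.003,0.02,0,0,0],[0,0.003,0,0,0],[0,0,0,0,0]]'
python3 - <<'E'
from look import *
plan(.605,.28,.14,-36)
p=camera_params('wrist');snap('wrist','w1')
ds=silhouettes('wrist','plum_handle_1')
for d in ds:
    ys,xs=np.nonzero(d['region']); W=np.array([at(p,(x,y),.015)[:2] for x,y in zip(xs,ys)],np.float32)
    print(d['confidence'],cv2.minAreaRect(W))
for d in tip_of('wrist','plum_handle_1'): print(d, at(p,d['pixel'],.015))
E
```

```text
t: 1.7
tool_pos: [0.2668, 0.5374, 0.1976]
orientation: [-2.562, -1.819, -0.0]
force: [0.1, -0.6, 0.1]
opening: 0.0927
t: 2.7
tool_pos: [0.5449, 0.3351, 0.1524]
orientation: [-2.799, -1.427, -0.0]
force: [-0.8, 1.2, 0.5]
opening: 0.093
t: 3.12
tool_pos: [0.6061, 0.2793, 0.1422]
orientation: [-2.801, -1.423, 0.001]
force: [0.7, 0.6, 0.2]
opening: 0.0931
t 3.12 pos [0.6061 0.2793 0.1422] yaw -36.12 q6 0.99 open 0.0931 F [0.7 0.6 0.2] zv [-0. -0. -1.]
twist rad -0.0020 then shift mm [-0.1 -1.3  2.2] rel yaw -60.8
0.68 ((0.6091106534004211, 0.28122615814208984), (0.1159851998090744, 0.03163471072912216), 53.9451904296875)
{'pixel': [326.6, 186.6], 'confidence': 0.7} [0.61393918 0.27818969 0.015     ]
```

View pics/w1.png

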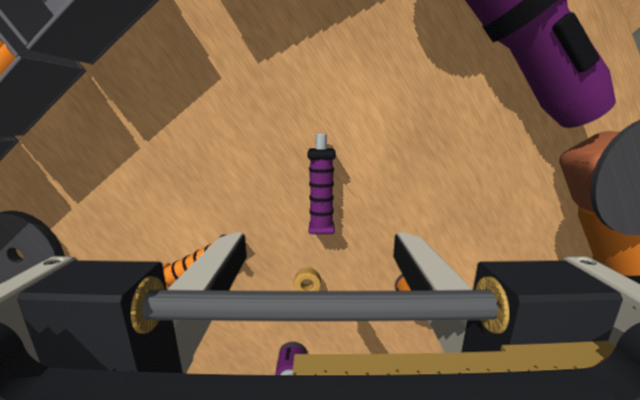

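```bash
python3 -m creep '[[0,0,0.03,0,0],[0,0,0.03,0,0],[0,0,0.03,0,0],[0,0,0.025,0,0],[0,0,0.012,0,0],[0,0,0,0,0],[0,0,0,0,255],[0,0,0,0,255],[0,0,0,0,255],[0,0,0,0,255],[0,0,0,0,255],[0,0,0,0,255]]' 20
python3 -m creep '[[0,0,0,0,255],[0,0,0,0,255],[0,0,0,0,255],[0,0,0,0,255]]'
```

```text
t: 4.27
tool_pos: [0.606, 0.2806, 0.0165]
orientation: [2.799, 1.426, 0.002]
force: [-0.2, -0.7, 0.4]
opening: 0.0579
t: 4.6
tool_pos: [0.6053, 0.2804, 0.0154]
orientation: [-2.799, -1.427, 0.0]
force: [0.3, 0.2, 1.5]
opening: 0.0311
```

```bash
python3 -m creep '[[0,0,0,0,255],[0,0,0,0,255],[0,0,0,0,255],[0,0,0,0,255]]'
python3 -m creep '[[0,0,-0.02,0,255],[0,0,-0.03,0,255],[0,0,-0.03,0,255],[0,0,-0.03,0,255],[0,0,0,0,255],[0,0,0,0,255]]'
python3 - <<'E'
from look import *
a=np.radians(6.6);c=np.array([.6142,-.0908]);t=c+0.025*np.array([-np.sin(a),np.cos(a)])
print(t);plan(t[0],t[1],.125,-83.4)
E
```

```text
t: 4.93
tool_pos: [0.6054, 0.2804, 0.0155]
orientation: [-2.799, -1.427, 0.0]
force: [-0.0, -0.7, 0.6]
opening: 0.0042
t: 5.43
tool_pos: [0.6074, 0.2812, 0.1289]
orientation: [2.798, 1.426, 0.009]
force: [-0.9, -0.3, -0.6]
opening: 0.001
[ 0.61132657 -0.06596568]
t 5.43 pos [0.6074 0.2812 0.1289] yaw -35.98 q6 0.98 open 0.0010 F [-0.9 -0.3 -0.6] zv [ 0.005  0.002 -1.   ]
twist rad 0.8276 then shift mm [-36.  345.3   3.3] rel yaw -77.2
```

The fingers closed to 1 mm, so the grasp missed. I'll look at why.

```bash
python3 - <<'E'
from look import *
p=camera_params('wrist');snap('wrist','w2')
for d in silhouettes('wrist','plum_handle_1'):
    ys,xs=np.nonzero(d['region']); W=np.array([at(p,(x,y),.015)[:2] for x,y in zip(xs,ys)],np.float32)
    print(d['confidence'],cv2.minAreaRect(W))
snap('scene','s2')
snap('top','t2')
# where should TCP-ground point show in wrist?
s=read_state(); print(project(p,[list(s['tool_pos'][:2])+[.015], s['tool_pos']]))
q=camera_params('top');d=silhouettes('top','plum_handle_1')
for e in d:
    ys,xs=np.nonzero(e['region']); W=np.array([at(q,(x,y),.015)[:2] for x,y in zip(xs,ys)],np.float32)
    print(e['confidence'],cv2.minAreaRect(W))
E
```

```text
[[318.30128766 195.83645934]
 [317.93793711 233.81449546]]
0.83 ((0.5987316966056824, 0.2635005712509155), (0.06930265575647354, 0.0285442266613245), 49.59198760986328)
0.81 ((0.6084045171737671, -0.28784340620040894), (0.10949160903692245, 0.03291909024119377), 61.68096923828125)
```

View pics/w2.png

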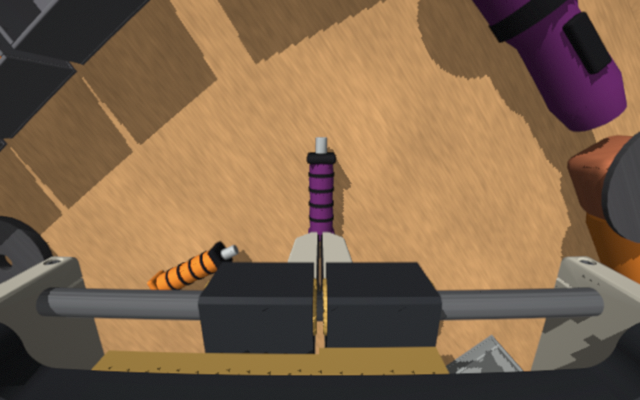

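View pics/s2.png

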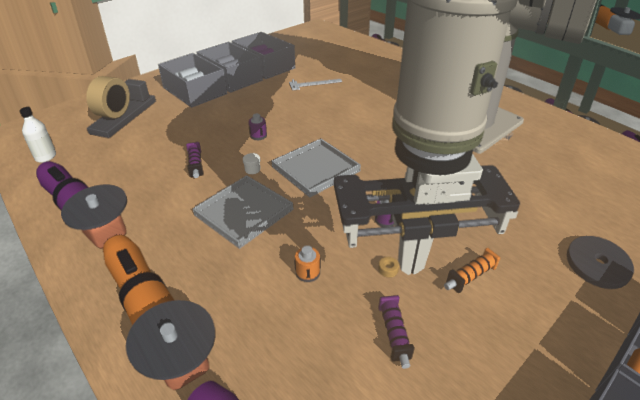

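View pics/t2.png

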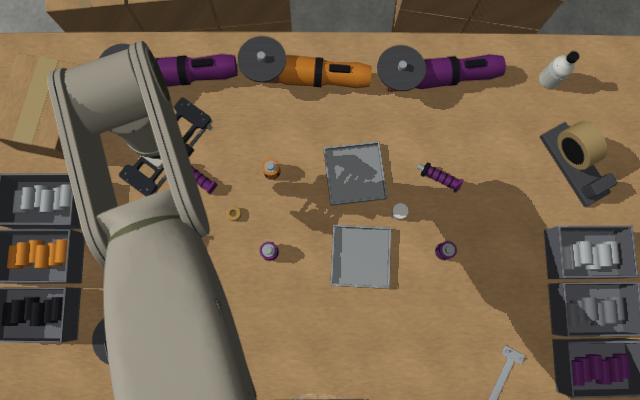

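```bash
python3 - <<'E'
from look import *
s=read_state();T=s['tool_pos'];tip=T+[0,0,-.011]
for c in('scene','top','wrist'): print(c,project(camera_params(c),[tip,T,[T[0],T[1],0.]]).round(1))
h=np.array([.609,.281,.015]);u=np.array([.588,.809,0])
for c in('scene','top'): print(c,project(camera_params(c),[h-.055*u,h,h+.055*u]).round(1))
E
python3 - <<'E'
import cv2
a=cv2.imread('pics/w2.png')[100:300,200:440]
cv2.imwrite('pics/w2c.png',cv2.resize(a,None,fx=3,fy=3)[:600])
a=cv2.imread('pics/s2.png')[130:380,300:520]
cv2.imwrite('pics/s2c.png',cv2.resize(a,None,fx=2.4,fy=2.4))
E
```

```text
scene [[406.3 285.5]
 [407.4 280.1]
 [396.2 333.3]]
top [[185.3 167.3]
 [184.  166.1]
 [196.8 179.2]]
wrist [[320.6 227.2]
 [320.6 233. ]
 [320.6 190.3]]
scene [[387.4 299.3]
 [395.7 330. ]
 [405.  364.4]]
top [[213.7 189.3]
 [195.1 175.8]
 [176.6 162.4]]
```

View pics/w2c.png

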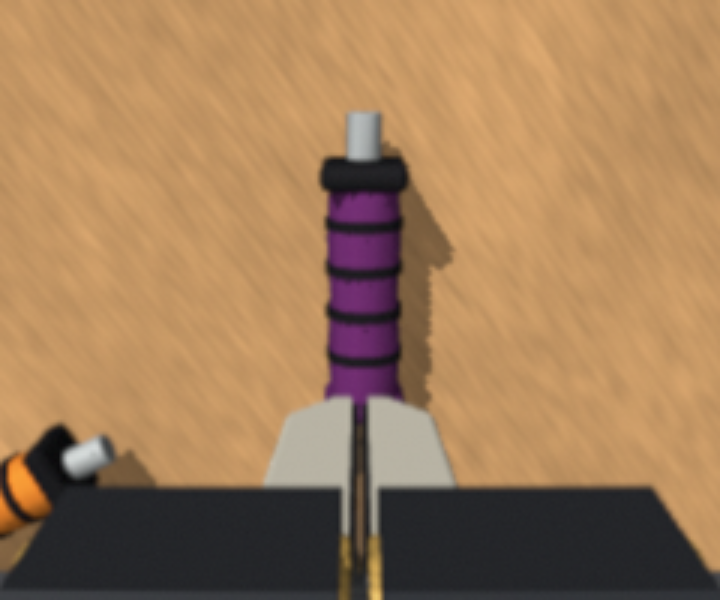

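View pics/s2c.png

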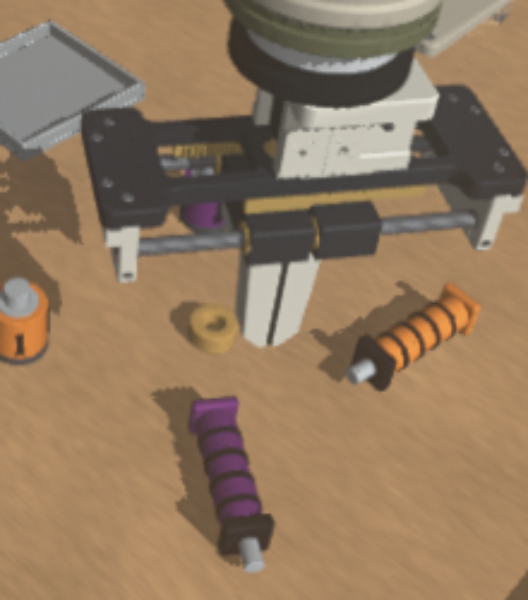

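```bash
python3 - <<'E'
from look import *
s=read_state();T=s['tool_pos'];M=R.from_rotvec(s['orientation']);p=camera_params('wrist')
for z in(.011,0,-.01,-.02,-.03):
  for x in (.0075,): print(z,x,project(p,T+M.apply([[x,.0465,z],[x,-.0465,z],[x,0,z]])).round(1).tolist())
  print('scene',project(camera_params('scene'),T+M.apply([[.0075,0,z],[0,.017,z]])).round(1).tolist())
print(M.inv().apply(p['position']-T))
E
python3 - <<'E'
import cv2
a=cv2.imread('pics/w1.png')[200:300,200:440]
cv2.imwrite('pics/w1c.png',cv2.resize(a,None,fx=3,fy=3))
E
```

```text
0.011 0.0075 [[384.3, 217.6], [256.9, 217.6], [320.6, 217.6]]
scene [[407.7, 290.1], [393.5, 286.7]]
0 0.0075 [[387.7, 222.8], [253.5, 222.8], [320.6, 222.9]]
scene [[408.9, 284.7], [394.4, 281.4]]
-0.01 0.0075 [[391.1, 228.1], [250.2, 228.1], [320.6, 228.1]]
scene [[409.9, 279.7], [395.3, 276.4]]
-0.02 0.0075 [[394.9, 233.9], [246.5, 233.9], [320.6, 234.0]]
scene [[411.0, 274.6], [396.2, 271.2]]
-0.03 0.0075 [[399.0, 240.4], [242.4, 240.3], [320.7, 240.5]]
scene [[412.1, 269.3], [397.1, 265.9]]
[ 0.07662875 -0.00041657 -0.18724034]
```

View pics/w1c.png

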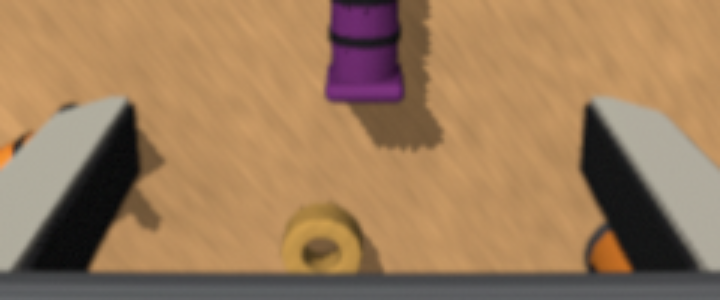

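The scene and wrist pictures agree. The real fingertips are at tool z ≈ −0.020 m, about 30 mm short of the stated +0.011, so they closed above the handle. I'll allow for this and go down step by step, watching the force.

```bash
python3 -m creep '[[0,0,0.03,0,90],[0,0,0.03,0,90],[0,0,0.01,0,90],[0,0,0,0,90],[0,0,0,0,90],[0,0,0,0,90],[0,0,0,0,90],[0,0,0,0,90],[0,0,0,0,90]]'
python3 - <<'E'
from look import *
plan(.6055,.2785,-.012,-36.1); snap('wrist','w3')
E
```

```text
t: 6.43
tool_pos: [0.6064, 0.2808, 0.0571]
orientation: [2.799, 1.427, 0.004]
force: [-1.2, -0.3, 0.1]
opening: 0.0562
t 6.43 pos [0.6064 0.2808 0.0571] yaw -35.98 q6 0.98 open 0.0562 F [-1.2 -0.3  0.1] zv [ 0.002  0.001 -1.   ]
twist rad 0.0021 then shift mm [-2.5  0.6 69.1] rel yaw -60.8
```

View pics/w3.png

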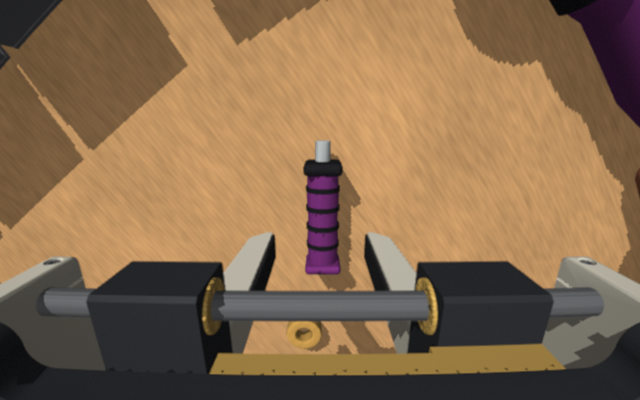

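```bash
python3 -m creep '[[-0.002,0,0.03,0,90],[0,0,0.02,0,90],[0,0,0.01,0,90],[0,0,0.004,0,90],[0,0,0,0,90],[0,0,0,0,90]]'
python3 -m creep '[[0,0,0.003,0,90],[0,0,0,0,90],[0,0,0,0,255],[0,0,0,0,255],[0,0,0,0,255],[0,0,0,0,255],[0,0,0,0,255],[0,0,0,0,255],[0,0,0,0,255]]'
```

```text
t: 6.98
tool_pos: [0.6049, 0.2791, -0.0074]
orientation: [2.799, 1.427, 0.002]
force: [0.7, 0.1, 0.0]
opening: 0.0603
t: 7.73
tool_pos: [0.6044, 0.2788, -0.0113]
orientation: [2.799, 1.427, 0.0]
force: [-0.3, -0.8, 0.5]
opening: 0.025
```

```bash
python3 -m creep '[[0,0,0,0,255],[0,0,0,0,255],[0,0,0,0,255]]'
python3 -m creep '[[0,0,-0.01,0,255],[0,0,-0.02,0,255],[0,0,-0.02,0,255],[0,0,0,0,255],[0,0,0,0,255]]'
python3 - <<'E'
from look import *
snap('wrist','w4');snap('scene','s4');plan()
E
```

```text
t: 7.98
tool_pos: [0.6044, 0.2788, -0.0114]
orientation: [2.799, 1.427, 0.0]
force: [0.5, -0.7, 0.8]
opening: 0.0253
t: 8.4
tool_pos: [0.6056, 0.2794, 0.0404]
orientation: [2.799, 1.427, 0.006]
force: [-0.3, 0.2, -1.1]
opening: 0.0248
t 8.50 pos [0.6035 0.2786 0.0374] yaw -35.98 q6 0.98 open 0.0248 F [-0.3  0.9 -1.8] zv [-0.001 -0.    -1.   ]
```

View pics/w4.png

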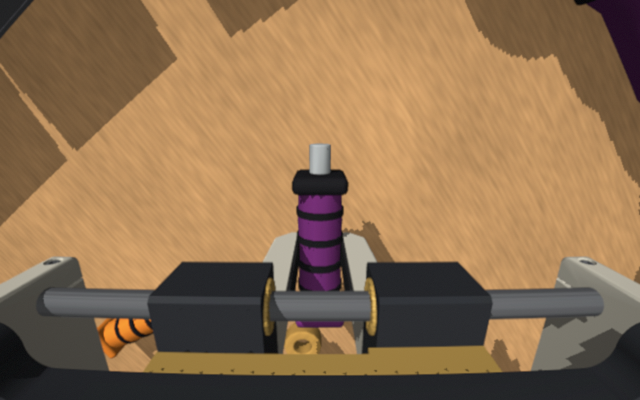

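View pics/s4.png

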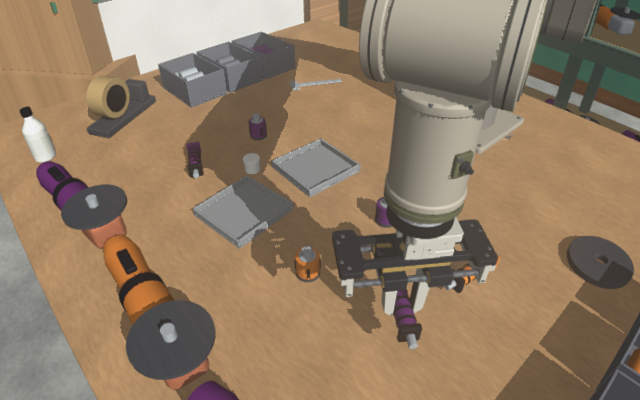

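```bash
python3 - <<'E'
from look import *
a=np.radians(6.6);c=np.array([.6142,-.0908]);t=c+0.025*np.array([-np.sin(a),np.cos(a)])-.005*np.array([np.cos(a),np.sin(a)])
print(t);plan(t[0],t[1],.12,-83.4)
E
```

```text
[ 0.60635971 -0.06654037]
t 8.50 pos [0.6035 0.2786 0.0374] yaw -35.98 q6 0.98 open 0.0248 F [-0.3  0.9 -1.8] zv [-0.001 -0.    -1.   ]
twist rad 0.8276 then shift mm [-36.9 343.2 -82.4] rel yaw -77.1
```

```bash
python3 -m creep '[[0,0,-0.02,0.1,255],[0,0,-0.02,0.1,255],[0,0,-0.02,0.1,255],[0,0,-0.015,0.1,255],[0,0,-0.008,0.1,255],[0,0,0,0.1,255],[0,0,0,0.1,255],[0,0,0,0.1,255],[0,0,0,0.028,255]]' 25
python3 -m creep '[[-0.0035,0.02,0,0,255],[-0.0035,0.035,0,0,255],[-0.0035,0.035,0,0,255],[-0.0035,0.035,0,0,255],[-0.0035,0.035,0,0,255],[-0.0035,0.035,0,0,255],[-0.0035,0.035,0,0,255],[-0.0035,0.035,0,0,255],[-0.0035,0.035,0,0,255],[-0.0035,0.033,0,0,255],[-0.002,0.01,0,0,255],[0,0,0,0,255]]'
python3 -m creep '[[0,0,0,0,255],[0,0,0,0,255]]'
python3 - <<'E'
from look import *
p=camera_params('wrist');snap('wrist','w5');plan(.6064,-.0665,.12,-83.4)
for d in silhouettes('wrist','tray_1'):
    ys,xs=np.nonzero(d['region']); W=np.array([at(p,(x,y),.018)[:2] for x,y in zip(xs,ys)],np.float32)
    print(d['confidence'],cv2.minAreaRect(W))
    h=cv2.boxPoints(cv2.minAreaRect(np.column_stack([xs,ys]).astype(np.float32))); print(h.round())
a=np.radians(6.6);c=np.array([.6142,-.0908]);X=np.array([np.cos(a),np.sin(a)]);Y=np.array([-X[1],X[0]])
for z,hx,hy in((.018,.069,.0665),(.004,.065,.0625)):
  print(project(p,[list(c+i*hx*X+j*hy*Y)+[z] for i,j in((1,1),(1,-1),(-1,-1),(-1,1))]).round(0).tolist())
E
```

```text
t: 9.25
tool_pos: [0.6031, 0.2784, 0.1192]
orientation: [3.136, 0.171, -0.005]
force: [-0.3, -0.1, -1.1]
opening: 0.025
t: 10.25
tool_pos: [0.6055, -0.0689, 0.1196]
orientation: [-3.137, -0.174, 0.004]
force: [1.0, 0.1, -1.1]
opening: 0.0251
t: 10.42
tool_pos: [0.6062, -0.0649, 0.1205]
orientation: [-3.135, -0.181, 0.002]
force: [0.3, 0.5, -1.4]
opening: 0.0251
t 10.47 pos [ 0.6064 -0.0646  0.1208] yaw -83.35 q6 1.26 open 0.0252 F [ 0.3 -0.4 -1.3] zv [-0.001  0.001 -1.   ]
twist rad 0.0009 then shift mm [-0.2  1.9  0.8] rel yaw -77.1
0.85 ((0.6169818043708801, -0.0906931534409523), (0.13710376620292664, 0.13309845328330994), 6.625382423400879)
[[280. 119.]
 [415. 119.]
 [415. 248.]
 [280. 248.]]
0.57 ((0.44963574409484863, -0.08204051107168198), (0.09539864212274551, 0.09144476056098938), 6.662912845611572)
[[283. 287.]
 [356. 287.]
 [356. 353.]
 [283. 353.]]
[[279.0, 121.0], [416.0, 122.0], [404.0, 251.0], [284.0, 251.0]]
[[285.0, 125.0], [407.0, 125.0], [398.0, 242.0], [289.0, 242.0]]
```

View pics/w5.png

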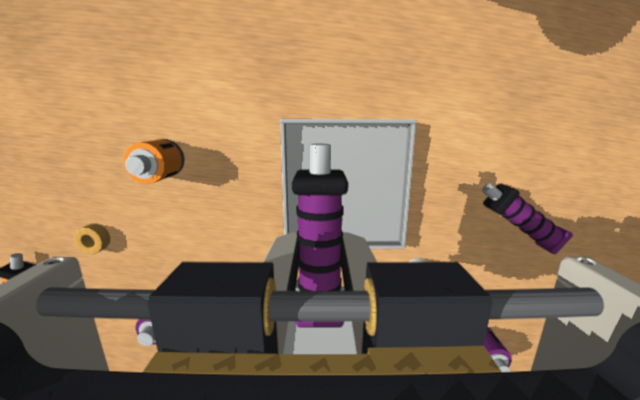

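```bash
python3 -m creep '[[0,0.004,0.02,0,255],[0,0,0.03,0,255],[0,0,0.03,0,255],[0,0,0.02,0,255],[0,0,0.012,0,255],[0,0,0.006,0,255],[0,0,0.002,0,255],[0,0,0,0,255],[0,0,0,0,255]]'
python3 - <<'E'
from look import *
plan();snap('wrist','w6');snap('scene','s6')
E
```

```text
t: 11.27
tool_pos: [0.6086, -0.0702, 0.0032]
orientation: [3.136, 0.181, 0.004]
force: [-0.4, -0.5, -0.8]
opening: 0.0247
t 11.27 pos [ 0.6086 -0.0702  0.0032] yaw -83.40 q6 1.26 open 0.0247 F [-0.4 -0.5 -0.8] zv [ 0.003 -0.001 -1.   ]
```

View pics/w6.png

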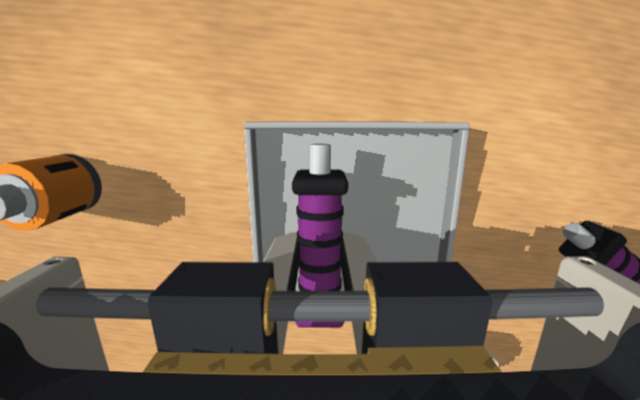

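View pics/s6.png

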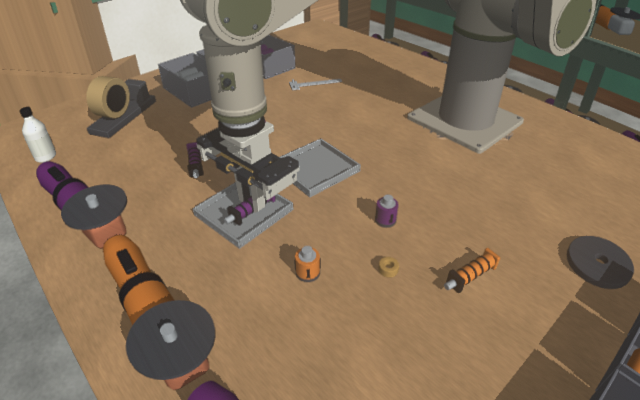

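```bash
python3 -m creep '[[0,0,0.003,0,255],[0,0,0.002,0,255],[0,0,0,0,255],[0,0,0,0,255]]'
python3 -m creep '[[0,0,0.002,0,255],[0,0,0.001,0,255],[0,0,0,0,255],[0,0,0,0,255]]'
```

```text
t: 11.7
tool_pos: [0.607, -0.0701, -0.0036]
orientation: [-3.136, -0.18, 0.001]
force: [0.2, -0.2, -1.5]
opening: 0.0248
t: 12.03
tool_pos: [0.6071, -0.0701, -0.0067]
orientation: [-3.136, -0.18, 0.0]
force: [0.0, 0.5, -1.1]
opening: 0.0247
```

```bash
python3 -m creep '[[0,0,0.001,0,255],[0,0,0,0,255],[0,0,0,0,255]]'
python3 -m creep '[[0,0,0.001,0,255],[0,0,0,0,255],[0,0,0,0,255]]'
```

```text
t: 12.28
tool_pos: [0.6074, -0.0701, -0.0074]
orientation: [3.136, 0.18, 0.0]
force: [0.1, 0.3, -0.1]
opening: 0.0251
t: 12.53
tool_pos: [0.6074, -0.0701, -0.0074]
orientation: [3.136, 0.18, 0.0]
force: [-4.8, 0.5, 7.4]
opening: 0.0248
```

Contact at 7 N with the tray floor. Next I open a little and lift.

```bash
python3 -m creep '[[0,0,0,0,170],[0,0,0,0,160],[0,0,0,0,155],[0,0,0,0,155],[0,0,0,0,155]]'
python3 -m creep '[[0,0,-0.01,0,155],[0,0,-0.02,0,155],[0,0,-0.03,0,155],[0,0,-0.04,0,155],[0,0,-0.03,0,155],[0,0,0,0,155],[0,0,0,0,155]]'
python3 - <<'E'
from look import *
snap('wrist','w7');plan(.606,-.289,.12,-28)
E
```

```text
t: 12.95
tool_pos: [0.6072, -0.0701, -0.0086]
orientation: [3.136, 0.18, -0.0]
force: [-0.0, 0.0, -0.7]
opening: 0.0362
t: 13.53
tool_pos: [0.6095, -0.0706, 0.1256]
orientation: [3.135, 0.18, 0.01]
force: [0.5, -0.8, 0.2]
opening: 0.0367
t 13.58 pos [ 0.6079 -0.0703  0.1229] yaw -83.42 q6 1.26 open 0.0363 F [-0.2  0.9 -1.3] zv [ 0.002 -0.    -1.   ]
twist rad -0.9673 then shift mm [-194.  101.    3.] rel yaw -2.5
```

View pics/w7.png

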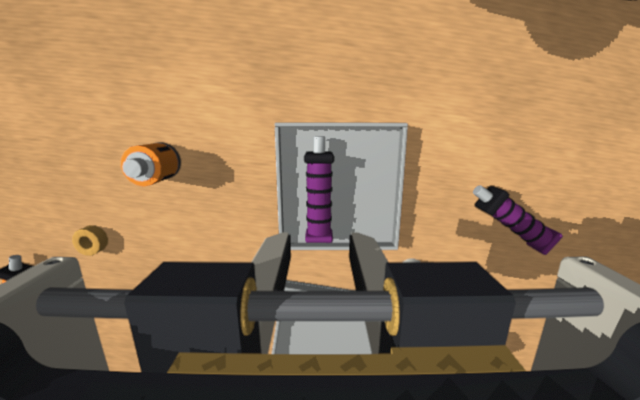

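Handle 1 lies flat on the left side of the far tray. On to the right-hand handle.

```bash
python3 -m creep '[[0,0,0,-0.12,90],[0,0,0,-0.12,90],[0,0,0,-0.12,90],[0,0,0,-0.12,90],[0,0,0,-0.12,90],[0,0,0,-0.12,90],[0,0,0,-0.12,90],[0,0,0,-0.127,90]]' || true
python3 -m creep '[[0,0,0,-0.12,90],[0,0,0,-0.12,90],[0,0,0,-0.12,90],[0,0,0,-0.12,90],[0,0,0,-0.12,90],[0,0,0,-0.12,90],[0,0,0,-0.12,90],[0,0,0,-0.12,90]]'
python3 -m creep '[[-0.03,0.015,0,0,90],[-0.033,0.018,0,0,90],[-0.033,0.018,0,0,90],[-0.033,0.018,0,0,90],[-0.033,0.018,0,0,90],[-0.022,0.01,0,0,90],[-0.01,0.004,0,0,90],[0,0,0,0,90],[0,0,0,0,90],[0,0,0,0,90]]'
python3 - <<'E'
from look import *
p=camera_params('wrist');snap('wrist','w8')
for d in silhouettes('wrist','plum_handle_1'):
    ys,xs=np.nonzero(d['region']); W=np.array([at(p,(x,y),.015)[:2] for x,y in zip(xs,ys)],np.float32)
    print(d['confidence'],d['pixel'],cv2.minAreaRect(W))
plan(.606,-.289,.05,-28)
E
```

```text
t: 14.25
tool_pos: [0.6056, -0.0698, 0.1191]
orientation: [-2.692, -1.615, 0.005]
force: [0.6, 0.5, 0.6]
opening: 0.0601
t: 15.08
tool_pos: [0.6036, -0.2869, 0.1206]
orientation: [-2.696, -1.609, 0.001]
force: [0.5, 0.6, -0.4]
opening: 0.0601
0.81 [180.9, 11.5] ((0.5733652114868164, -0.0793294608592987), (0.029452698305249214, 0.05847621336579323), 59.9322395324707)
0.79 [324.5, 197.1] ((0.6074411273002625, -0.28944623470306396), (0.11615197360515594, 0.029852453619241714), 62.53968811035156)
t 15.18 pos [ 0.604  -0.2868  0.1213] yaw -28.31 q6 -0.03 open 0.0603 F [0.1 0.8 0.7] zv [-0.     0.001 -1.   ]
twist rad -0.0054 then shift mm [-1.   2.8 71.3] rel yaw -2.5out of range: a turn must lie within [-0.125, 0.125]
```

View pics/w8.png

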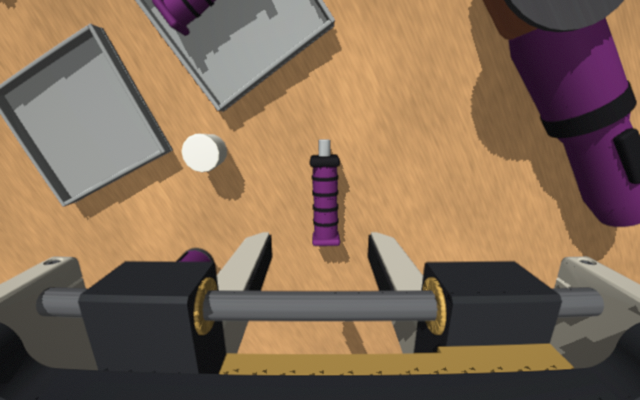

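```bash
python3 - <<'E'
from look import *
plan(.605,-.2925,-.0115,-27.5)
E
python3 -m creep '[[-0.002,0.0015,0.02,-0.014,90],[-0.002,0.0015,0.03,0,90],[0,0,0.03,0,90],[0,0,0.02,0,90],[0,0,0.015,0,90],[0,0,0.01,0,90],[0,0,0.003,0,90],[0,0,0,0,90],[0,0,0,0,90]]'
python3 - <<'E'
from look import *
plan(.605,-.2925,-.0115,-27.5);snap('wrist','w9')
E
```

```text
t 15.18 pos [ 0.604  -0.2868  0.1213] yaw -28.31 q6 -0.03 open 0.0603 F [0.1 0.8 0.7] zv [-0.     0.001 -1.   ]
twist rad -0.0141 then shift mm [ -4.6   3.6 132.8] rel yaw -1.7
t: 15.93
tool_pos: [0.6056, -0.2941, -0.0049]
orientation: [2.686, 1.627, 0.002]
force: [0.3, -0.3, 0.7]
opening: 0.0601
t 15.93 pos [ 0.6056 -0.2941 -0.0049] yaw -27.60 q6 -0.05 open 0.0601 F [ 0.3 -0.3  0.7] zv [ 0.002 -0.001 -1.   ]
twist rad -0.0017 then shift mm [ 1.1 -1.3  6.6] rel yaw -1.7
```

View pics/w9.png

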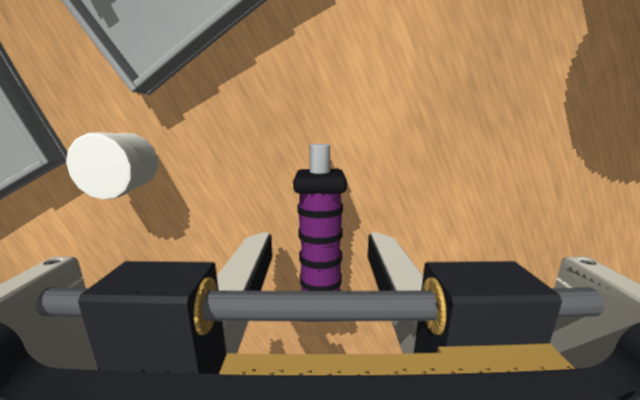

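Handle 2 is centred between the fingers at (320,230), much like the first one. I'll go down the rest of the way and grip.

```bash
python3 -m creep '[[0,0,0.004,0,90],[0,0,0,0,90],[0,0,0,0,255],[0,0,0,0,255],[0,0,0,0,255],[0,0,0,0,255],[0,0,0,0,255],[0,0,0,0,255],[0,0,0,0,255],[0,0,0,0,255],[0,0,0,0,255],[0,0,0,0,255]]' 25
python3 - <<'E'
from look import *
plan()
E
python3 -m creep '[[0,0,-0.01,0,255],[0,0,-0.02,0,255],[0,0,-0.03,0,255],[0,0,-0.04,0,255],[0,0,-0.03,0,255],[0,0,0,0,255],[0,0,0,0,255]]'
python3 - <<'E'
from look import *
a=np.radians(-3.1);c=np.array([.4205,-.101]);t=c+0.023*np.array([-np.sin(a),np.cos(a)])-.005*np.array([np.cos(a),np.sin(a)])
print(t);plan(t[0],t[1],.12,-93.1)
E
```

```text
t: 16.98
tool_pos: [0.6046, -0.2938, -0.0104]
orientation: [2.687, 1.627, 0.0]
force: [0.3, -0.4, 0.7]
opening: 0.0252
t 16.98 pos [ 0.6046 -0.2938 -0.0104] yaw -27.61 q6 -0.05 open 0.0252 F [ 0.3 -0.4  0.7] zv [ 0. -0. -1.]
t: 17.57
tool_pos: [0.6064, -0.2948, 0.1236]
orientation: [2.683, 1.624, 0.005]
force: [-0.2, -0.4, -2.1]
opening: 0.0248
[ 0.41675113 -0.07776326]
t 17.57 pos [ 0.6064 -0.2948  0.1236] yaw -27.62 q6 -0.05 open 0.0248 F [-0.2 -0.4 -2.1] zv [ 0.005 -0.003 -1.   ]
twist rad 1.1429 then shift mm [-201.1 -206.5    1.9] rel yaw -82.5
```

```bash
python3 -m creep '[[0,0,0,0.11,255],[0,0,0,0.115,255],[0,0,0,0.115,255],[0,0,0,0.115,255],[0,0,0,0.115,255],[0,0,0,0.115,255],[0,0,0,0.115,255],[0,0,0,0.115,255],[0,0,0,0.115,255],[0,0,0,0.113,255]]'
python3 -m creep '[[-0.013,-0.015,0,0,255],[-0.023,-0.023,0,0,255],[-0.023,-0.023,0,0,255],[-0.023,-0.023,0,0,255],[-0.023,-0.023,0,0,255],[-0.023,-0.023,0,0,255],[-0.023,-0.023,0,0,255],[-0.023,-0.023,0,0,255],[-0.018,-0.02,0,0,255],[-0.009,-0.01,0,0,255],[0,0,0,0,255],[0,0,0,0,255]]'
python3 - <<'E'
from look import *
p=camera_params('wrist');snap('wrist','w10');plan(.4168,-.0778,.0,-93.1)
for d in silhouettes('wrist','tray_1'):
    ys,xs=np.nonzero(d['region']); W=np.array([at(p,(x,y),.018)[:2] for x,y in zip(xs,ys)],np.float32)
    print(d['confidence'],cv2.minAreaRect(W))
E
```

```text
t: 18.4
tool_pos: [0.603, -0.2929, 0.1169]
orientation: [-3.138, 0.094, 0.006]
force: [-0.3, -0.1, -1.6]
opening: 0.0252
t: 19.4
tool_pos: [0.4141, -0.0767, 0.1184]
orientation: [-3.14, 0.083, 0.002]
force: [-0.2, -0.3, -0.8]
opening: 0.025
t 19.45 pos [ 0.4147 -0.0773  0.1188] yaw -93.08 q6 1.32 open 0.0249 F [ 0.1 -0.5 -0.9] zv [-0.001 -0.    -1.   ]
twist rad 0.0004 then shift mm [  2.2   0.4 118.8] rel yaw -82.5
0.68 ((0.4217870235443115, -0.1012204959988594), (0.13370569050312042, 0.13739825785160065), 86.73824310302734)
0.65 ((0.5674760937690735, -0.09473318606615067), (0.05745589733123779, 0.13507865369319916), 0.7488620281219482)
```

View pics/w10.png

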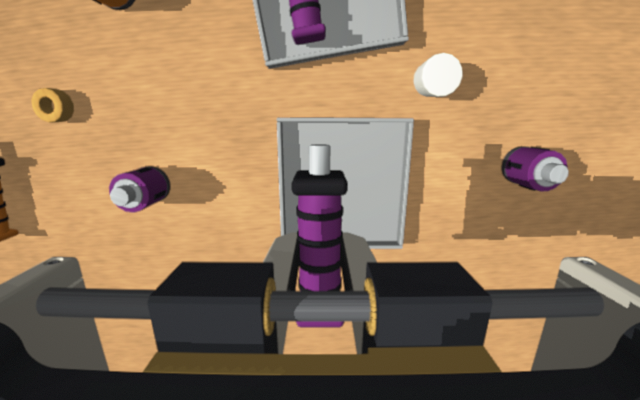

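Near tray confirmed at (0.4215,−0.101). The handle is aligned with it and on its left side.

```bash
python3 -m creep '[[0.002,0,0.02,0,255],[0,0,0.03,0,255],[0,0,0.03,0,255],[0,0,0.02,0,255],[0,0,0.012,0,255],[0,0,0.005,0,255],[0,0,0.003,0,255],[0,0,0,0,255],[0,0,0,0,255],[0,0,0,0,255]]'
python3 - <<'E'
from look import *
plan()
E
```

```text
t: 20.33
tool_pos: [0.4181, -0.0777, 0.0007]
orientation: [3.14, -0.085, 0.003]
force: [0.9, -0.0, -1.2]
opening: 0.025
t 20.33 pos [ 0.4181 -0.0777  0.0007] yaw -93.12 q6 1.32 open 0.0250 F [ 0.9 -0.  -1.2] zv [ 0.002 -0.001 -1.   ]
```

```bash
python3 -m creep '[[0,0,0.003,0,255],[0,0,0.001,0,255],[0,0,0,0,255],[0,0,0,0,255]]'
python3 -m creep '[[0,0,0.001,0,255],[0,0,0,0,255],[0,0,0,0,255]]'
python3 -m creep '[[0,0,0.001,0,255],[0,0,0,0,255],[0,0,0,0,255]]'
```

```text
t: 20.67
tool_pos: [0.417, -0.0772, -0.0044]
orientation: [3.14, -0.085, 0.0]
force: [-0.2, 0.3, -1.1]
opening: 0.0247
t: 20.92
tool_pos: [0.4169, -0.0772, -0.0055]
orientation: [-3.14, 0.085, 0.0]
force: [0.1, 0.3, -2.0]
opening: 0.0252
t: 21.17
tool_pos: [0.4169, -0.0773, -0.0065]
orientation: [-3.14, 0.085, 0.0]
force: [0.5, 1.4, -1.6]
opening: 0.0247
```

```bash
python3 -m creep '[[0,0,0.001,0,255],[0,0,0,0,255],[0,0,0,0,255]]'
```

```text
t: 21.42
tool_pos: [0.417, -0.0773, -0.0066]
orientation: [-3.14, 0.085, 0.001]
force: [-6.2, 1.8, 11.2]
opening: 0.025
```

```bash
python3 -m creep '[[0,0,0,0,170],[0,0,0,0,160],[0,0,0,0,155],[0,0,0,0,155],[0,0,0,0,155]]'
python3 -m creep '[[0,0,-0.01,0,155],[0,0,-0.02,0,155],[0,0,-0.03,0,155],[0,0,-0.04,0,155],[0,0,-0.04,0,155],[0,0,0,0,155],[0,0,0,0,155]]'
cat >> look.py <<'E'
def fitbit(p,region,x0):
    from scipy.optimize import least_squares
    ys,xs=np.nonzero(region); b=np.array([xs.min(),xs.max()+1,ys.min(),ys.max()+1,])-.5
    t=np.linspace(0,2*np.pi,60)
    ring=lambda r,z:np.c_[r*np.cos(t),r*np.sin(t),0*t+z]
    B=np.vstack([ring(.02,0),ring(.02,.042),ring(.009,.056)])
    def f(v):
        q=project(p,B+[v[0],v[1],0]); return np.array([q[:,0].min(),q[:,0].max(),q[:,1].min(),q[:,1].max()])-b
    r=least_squares(f,x0,diff_step=1e-4,x_scale=.1); return r.x.round(4),r.fun.round(1)
E
python3 - <<'E'
from look import *
snap('wrist','w11');p=camera_params('wrist')
plan()
for d in silhouettes('wrist','plum_bit_1'):
    print(d['confidence'],np.round(d['pixel']),fitbit(p,d['region'],at(p,d['pixel'],.025)[:2]))
p=camera_params('top');snap('top','t11')
for d in silhouettes('top','plum_bit_1'):
    print(d['confidence'],np.round(d['pixel']),fitbit(p,d['region'],at(p,d['pixel'],.025)[:2]))
E
```

```text
t: 21.83
tool_pos: [0.4169, -0.0773, -0.0075]
orientation: [-3.14, 0.085, 0.0]
force: [0.2, 0.4, 0.1]
opening: 0.0364
t: 22.42
tool_pos: [0.4194, -0.0781, 0.1365]
orientation: [3.138, -0.085, 0.011]
force: [-0.4, 1.1, 0.6]
opening: 0.0369
t 22.47 pos [ 0.4178 -0.0776  0.134 ] yaw -93.11 q6 1.32 open 0.0365 F [-0.3  0.4 -0.6] zv [ 0.003 -0.001 -1.   ]
0.76 [148. 189.] (array([0.431 , 0.1063]), array([-0.3,  0.3,  0.1, -0. ]))
0.73 [269. 252.] (array([0.4314, 0.1069]), array([ 0.4, -0.4,  0.3, -0.3]))
0.62 [447. 249.] (array([ 0.4321, -0.2944]), array([-0.1,  0.1,  0.4, -0.4]))
```

View pics/w11.png

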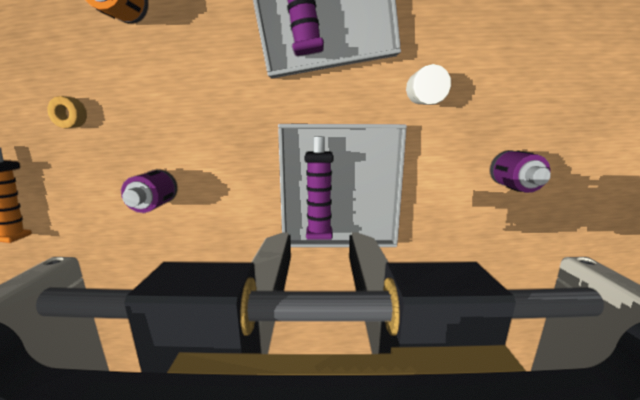

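Both handles lie flat in their trays at (318,190) and (305,25). The bits fit to sub-pixel at (0.4313,0.1066) and (0.4321,−0.2944). I'll take the left bit and put it in the far tray.

```bash
python3 -m creep '[[0,0,0,-0.124,90],[0,0,0,-0.124,90],[0,0,0,-0.124,90],[0,0,0,-0.124,90],[0,0,0,-0.124,90],[0,0,0,-0.124,90],[0,0,0,-0.124,90],[0,0,0,-0.124,90],[0,0,0,-0.124,90],[0,0,0,-0.124,90],[0,0,0,-0.124,90],[0,0,0,-0.124,90]]'
python3 -m creep '[[0,0,0,-0.124,90],[0,0,0,-0.124,90],[0,0,0,0,90]]'
python3 - <<'E'
from look import *
plan(.4313,.1066,.06,6.6)
E
```

```text
t: 23.62
tool_pos: [0.4157, -0.0769, 0.1307]
orientation: [-2.36, -2.069, 0.003]
force: [0.2, -1.0, -0.3]
opening: 0.0602
t: 23.87
tool_pos: [0.4158, -0.0769, 0.1309]
orientation: [-2.086, -2.345, 0.002]
force: [-0.4, -0.8, 0.6]
opening: 0.0603
t 23.87 pos [ 0.4158 -0.0769  0.1309] yaw 6.71 q6 -0.42 open 0.0603 F [-0.4 -0.8  0.6] zv [-0.003  0.001 -1.   ]
twist rad 0.0019 then shift mm [180.4  36.7  71. ] rel yaw -7.3
```

```bash
python3 -m creep '[[0.02,0.004,0,0,90],[0.035,0.007,0,0,90],[0.035,0.007,0,0,90],[0.035,0.007,0,0,90],[0.03,0.007,0,0,90],[0.018,0.003,0.01,0,90],[0.007,0.001,0.02,0,90],[0,0,0.02,0,90],[0,0,0.02,0,90],[0,0,0,0,90],[0,0,0,0,90],[0,0,0,0,90]]'
python3 - <<'E'
from look import *
plan(.4313,.1066,-.012,6.6);snap('wrist','w12')
p=camera_params('wrist')
for d in silhouettes('wrist','plum_bit_1'):
    print(d['confidence'],np.round(d['pixel']),fitbit(p,d['region'],at(p,d['pixel'],.025)[:2]))
E
```

```text
t: 24.87
tool_pos: [0.4329, 0.1055, 0.0631]
orientation: [-2.097, -2.339, 0.0]
force: [0.7, -0.4, 0.2]
opening: 0.0599
t 24.87 pos [0.4329 0.1055 0.0631] yaw 6.24 q6 0.01 open 0.0599 F [ 0.7 -0.4  0.2] zv [-0. -0. -1.]
twist rad -0.0063 then shift mm [ 1.3 -1.4 75.1] rel yaw -7.3
0.89 [320. 217.] (array([0.4333, 0.1074]), array([-0.5,  0.5,  0. ,  0. ]))
```

View pics/w12.png

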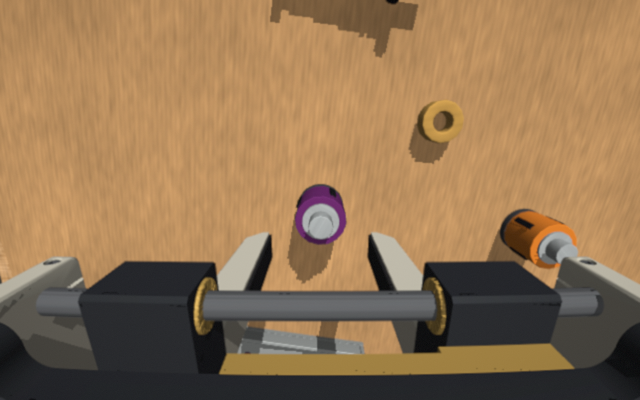

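```bash
python3 -m creep '[[0.0015,0,0.025,0,90],[0,0,0.025,0,90],[0,0,0.015,0,90],[0,0,0.007,0,90],[0,0,0.003,0,90],[0,0,0,0,90],[0,0,0,0,90]]'
python3 -m creep '[[0,0,0,0,255],[0,0,0,0,255],[0,0,0,0,255],[0,0,0,0,255],[0,0,0,0,255],[0,0,0,0,255],[0,0,0,0,255],[0,0,0,0,255]]' 25
```

```text
t: 25.55
tool_pos: [0.4338, 0.1072, -0.0111]
orientation: [2.094, 2.34, 0.002]
force: [0.5, 0.2, 0.0]
opening: 0.0599
t: 26.22
tool_pos: [0.4331, 0.1072, -0.0119]
orientation: [2.094, 2.341, 0.001]
force: [-0.6, 0.6, 5.3]
opening: 0.0397
```

```bash
python3 -m creep '[[0,0,-0.01,0,255],[0,0,-0.02,0,255],[0,0,-0.03,0,255],[0,0,-0.03,0,255],[0,0,-0.02,0,255],[0,0,0,0,255],[0,0,0,0,255]]'
python3 - <<'E'
from look import *
plan(.619,-.1225,.1,6.6);snap('wrist','w13')
E
```

```text
t: 26.8
tool_pos: [0.4336, 0.1072, 0.0989]
orientation: [2.094, 2.34, 0.003]
force: [-0.9, -0.3, -0.3]
opening: 0.0395
t 26.80 pos [0.4336 0.1072 0.0989] yaw 6.36 q6 0.02 open 0.0395 F [-0.9 -0.3 -0.3] zv [ 0.003  0.    -1.   ]
twist rad -0.0041 then shift mm [-249.5  157.8   -0.7] rel yaw 17.8
```

View pics/w13.png

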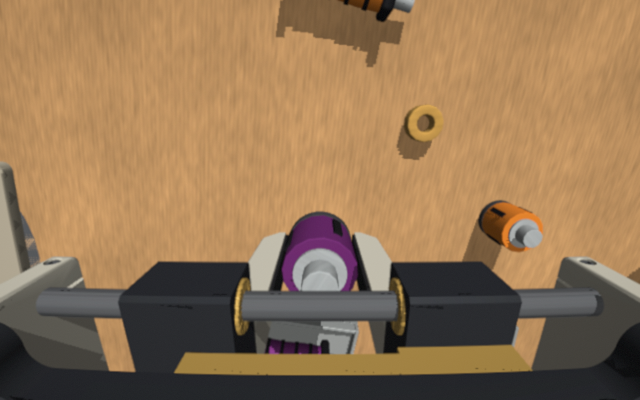

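```bash
python3 -m creep '[[-0.015,0.01,0,0,255],[-0.027,0.017,0,0,255],[-0.027,0.017,0,0,255],[-0.027,0.017,0,0,255],[-0.027,0.017,0,0,255],[-0.027,0.017,0,0,255],[-0.027,0.017,0,0,255],[-0.027,0.017,0,0,255],[-0.024,0.015,0,0,255],[-0.015,0.009,0,0,255],[-0.0065,0.005,0,0,255],[0,0,0,0,255]]'
python3 -m creep '[[0,0,0,0,255],[0,0,0,0,255]]'
python3 - <<'E'
from look import *
plan(.619,-.1225,-.005,6.6);snap('wrist','w14');snap('top','t14');snap('scene','s14')
E
```

```text
t: 27.85
tool_pos: [0.6165, -0.1242, 0.0951]
orientation: [-2.095, -2.337, 0.002]
force: [0.3, 0.2, -1.5]
opening: 0.04
t: 28.02
tool_pos: [0.6161, -0.122, 0.0965]
orientation: [-2.093, -2.34, 0.001]
force: [0.2, 0.1, -1.2]
opening: 0.0396
t 28.02 pos [ 0.6161 -0.122   0.0965] yaw 6.40 q6 -0.39 open 0.0396 F [ 0.2  0.1 -1.2] zv [-0.002  0.001 -1.   ]
twist rad -0.0034 then shift mm [ -0.9   3.  101.5] rel yaw 17.8
```

View pics/w14.png

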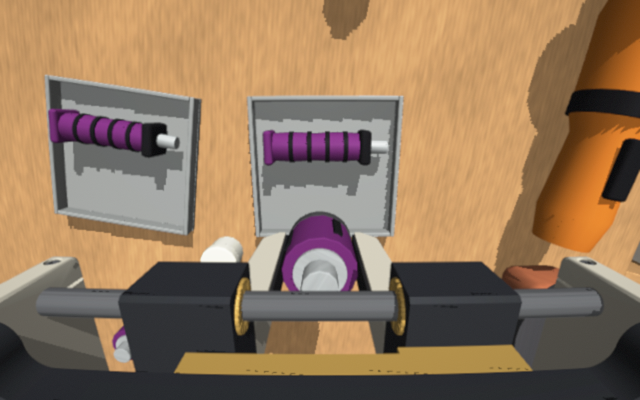

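View pics/s14.png

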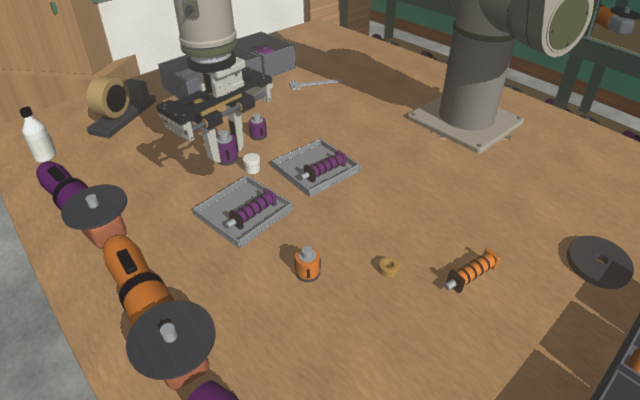

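```bash
python3 -m creep '[[-0.001,0.003,0.02,0,255],[0,0,0.025,0,255],[0,0,0.025,0,255],[0,0,0.015,0,255],[0,0,0.007,0,255],[0,0,0.004,0,255],[0,0,0,0,255],[0,0,0,0,255],[0,0,0,0,255]]'
python3 - <<'E'
from look import *
plan(.619,-.1225,-.0079,6.6);snap('wrist','w15')
E
```

```text
t: 28.92
tool_pos: [0.6217, -0.1243, 0.0033]
orientation: [2.093, 2.34, 0.002]
force: [0.3, 0.0, -0.5]
opening: 0.0397
t 28.92 pos [ 0.6217 -0.1243  0.0033] yaw 6.36 q6 -0.39 open 0.0397 F [ 0.3  0.  -0.5] zv [ 0.003 -0.001 -1.   ]
twist rad -0.0041 then shift mm [ 2.1 -2.5 11.2] rel yaw 17.8
```

View pics/w15.png

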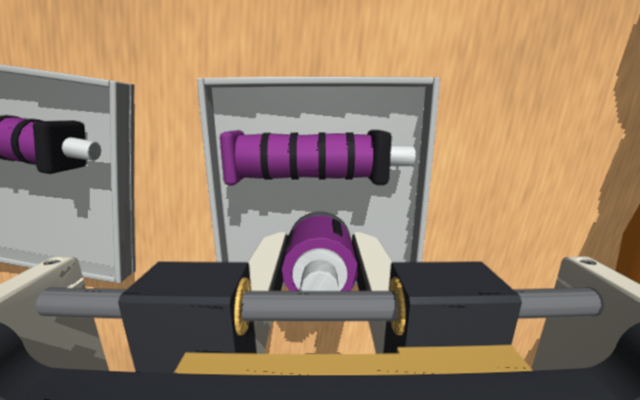

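```bash
python3 -m creep '[[0,0,0.004,0,255],[0,0,0.002,0,255],[0,0,0,0,255],[0,0,0,0,255]]'
python3 -m creep '[[0,0,0.002,0,255],[0,0,0,0,255],[0,0,0,0,255]]'
```

```text
t: 29.3
tool_pos: [0.6201, -0.124, -0.0048]
orientation: [-2.095, -2.341, 0.0]
force: [1.3, -0.8, -0.7]
opening: 0.0395
t: 29.55
tool_pos: [0.6202, -0.124, -0.0066]
orientation: [-2.095, -2.341, 0.0]
force: [0.3, 0.0, -1.3]
opening: 0.0396
```

```bash
python3 -m creep '[[0,0,0.001,0,255],[0,0,0,0,255],[0,0,0,0,255]]'
python3 -m creep '[[0,0,0.0007,0,255],[0,0,0,0,255],[0,0,0,0,255]]'
```

```text
t: 29.8
tool_pos: [0.6204, -0.124, -0.0075]
orientation: [-2.095, -2.341, 0.0]
force: [-0.1, -0.5, -0.9]
opening: 0.0395
t: 30.05
tool_pos: [0.6205, -0.1241, -0.0078]
orientation: [2.095, 2.341, 0.0]
force: [-2.3, 0.0, 2.3]
opening: 0.0395
```

```bash
python3 -m creep '[[0,0,0,0,140],[0,0,0,0,125],[0,0,0,0,112],[0,0,0,0,112],[0,0,0,0,112]]'
python3 -m creep '[[0,0,-0.01,0,112],[0,0,-0.02,0,112],[0,0,-0.03,0,112],[0,0,-0.04,0,112],[0,0,-0.03,0,112],[0,0,0,0,112],[0,0,0,0,112]]'
python3 - <<'E'
from look import *
plan(.4325,-.2944,.06,-3.1);snap('wrist','w16')
E
```

```text
t: 30.47
tool_pos: [0.6203, -0.124, -0.0083]
orientation: [-2.095, -2.341, 0.0]
force: [0.5, 0.1, 0.8]
opening: 0.0518
t: 31.05
tool_pos: [0.6227, -0.1247, 0.126]
orientation: [2.091, 2.337, 0.005]
force: [0.2, -0.4, -0.7]
opening: 0.0521
t 31.05 pos [ 0.6227 -0.1247  0.126 ] yaw 6.36 q6 -0.39 open 0.0521 F [ 0.2 -0.4 -0.7] zv [ 0.006 -0.002 -1.   ]
twist rad 0.1651 then shift mm [-179.7 -181.2   65.1] rel yaw 31.1
```

View pics/w16.png

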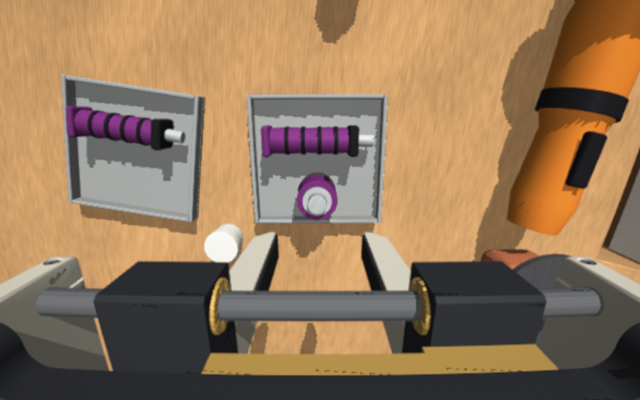

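The first bit stands upright in the far tray at (318,198), clear of the handle. Next is the right-hand bit.

```bash
python3 -m creep '[[0,0,0,0.083,90],[0,0,0,0.082,90],[-0.02,-0.02,0,0,90],[-0.028,-0.028,0,0,90],[-0.028,-0.028,0,0,90],[-0.028,-0.028,0,0,90],[-0.028,-0.028,0,0,90],[-0.024,-0.025,0,0,90],[-0.015,-0.015,0,0,90],[-0.008,-0.008,0.01,0,90],[0,0,0.025,0,90],[0,0,0.025,0,90]]'
python3 -m creep '[[0,0,0,0,90],[0,0,0,0,90],[0,0,0,0,90]]'
python3 - <<'E'
from look import *
plan(.4325,-.2944,-.012,-3.1);snap('wrist','w17')
p=camera_params('wrist')
for d in silhouettes('wrist','plum_bit_1'):
    print(d['confidence'],np.round(d['pixel']),fitbit(p,d['region'],at(p,d['pixel'],.025)[:2]))
E
```

```text
t: 32.1
tool_pos: [0.4308, -0.2935, 0.0605]
orientation: [2.282, 2.158, 0.001]
force: [-0.1, -0.1, -0.8]
opening: 0.0599
t: 32.35
tool_pos: [0.4312, -0.2925, 0.0619]
orientation: [-2.279, -2.161, -0.0]
force: [0.2, -0.1, 0.3]
opening: 0.0601
t 32.35 pos [ 0.4312 -0.2925  0.0619] yaw -3.05 q6 -0.64 open 0.0601 F [ 0.2 -0.1  0.3] zv [-0.001  0.001 -1.   ]
twist rad 0.0008 then shift mm [-1.9  1.4 73.9] rel yaw 31.1
0.98 [322. 218.] (array([ 0.4331, -0.2951]), array([ 0.5, -0.5,  0.2, -0.2]))
0.92 [557.   8.] (array([ 0.6091, -0.15  ]), array([-22.8,  20.3, -27.5,  36.4]))
```

View pics/w17.png

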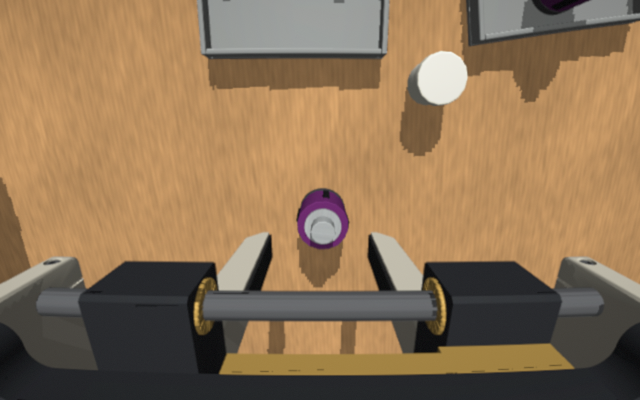

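```bash
python3 -m creep '[[-0.002,0.0015,0.025,0,90],[0,0,0.025,0,90],[0,0,0.015,0,90],[0,0,0.006,0,90],[0,0,0.003,0,90],[0,0,0,0,90],[0,0,0,0,90]]'
python3 -m creep '[[0,0,0,0,255],[0,0,0,0,255],[0,0,0,0,255],[0,0,0,0,255],[0,0,0,0,255],[0,0,0,0,255],[0,0,0,0,255],[0,0,0,0,255]]' 25
python3 -m creep '[[0,0,-0.01,0,255],[0,0,-0.02,0,255],[0,0,-0.03,0,255],[0,0,-0.03,0,255],[0,0,-0.02,0,255],[0,0,0,0,255],[0,0,0,0,255]]'
python3 - <<'E'
from look import *
a=np.radians(-3.1);c=np.array([.4215,-.101]);t=c-0.032*np.array([-np.sin(a),np.cos(a)])
print(t);plan(t[0],t[1],.1,-3.1)
E
```

```text
t: 33.03
tool_pos: [0.4334, -0.2959, -0.0107]
orientation: [2.279, 2.159, 0.0]
force: [0.3, -0.6, 0.5]
opening: 0.0603
t: 33.7
tool_pos: [0.4328, -0.2955, -0.0115]
orientation: [2.28, 2.16, 0.0]
force: [-1.0, 1.0, 5.1]
opening: 0.0396
t: 34.28
tool_pos: [0.4331, -0.2958, 0.0993]
orientation: [2.279, 2.159, 0.0]
force: [-0.1, -0.9, -1.3]
opening: 0.0398
[ 0.41976948 -0.13295317]
t 34.28 pos [ 0.4331 -0.2958  0.0993] yaw -3.09 q6 -0.64 open 0.0398 F [-0.1 -0.9 -1.3] zv [ 0.002 -0.002 -1.   ]
twist rad 0.0001 then shift mm [161.9 -22.1  -1. ] rel yaw 14.5
```

```bash
python3 -m creep '[[0.015,-0.002,0,0,255],[0.027,-0.004,0,0,255],[0.03,-0.004,0,0,255],[0.03,-0.004,0,0,255],[0.028,-0.004,0,0,255],[0.018,-0.002,0,0,255],[0.01,-0.002,0,0,255],[0.004,0,0,0,255],[0,0,0,0,255],[0,0,0,0,255],[0,0,0,0,255]]'
python3 -m creep '[[0,0,0.02,0,255],[0,0,0.025,0,255],[0,0,0.025,0,255],[0,0,0.015,0,255],[0,0,0.007,0,255],[0,0,0.004,0,255],[0,0,0,0,255],[0,0,0,0,255],[0,0,0,0,255]]'
python3 - <<'E'
from look import *
plan(.4198,-.133,-.0075,-3.1);snap('wrist','w18')
E
```

```text
t: 35.2
tool_pos: [0.4191, -0.1331, 0.0977]
orientation: [-2.281, -2.16, 0.001]
force: [0.2, 0.6, -0.0]
opening: 0.0395
t: 35.95
tool_pos: [0.4203, -0.1328, 0.0032]
orientation: [2.279, 2.159, 0.001]
force: [0.3, 0.1, -1.4]
opening: 0.0398
t 35.95 pos [ 0.4203 -0.1328  0.0032] yaw -3.10 q6 -0.37 open 0.0398 F [ 0.3  0.1 -1.4] zv [ 0.002 -0.001 -1.   ]
twist rad -0.0001 then shift mm [-0.2 -0.5 10.7] rel yaw 14.5
```

View pics/w18.png

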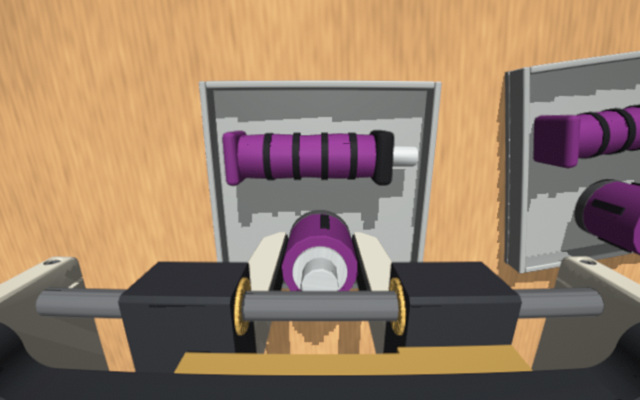

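The bit at (320,260) is inside the near tray, clear of the handle. I'll lower it to contact.

```bash
python3 -m creep '[[0,0,0.005,0,255],[0,0,0.002,0,255],[0,0,0,0,255],[0,0,0,0,255]]'
python3 -m creep '[[0,0,0.001,0,255],[0,0,0,0,255],[0,0,0,0,255]]'
```

```text
t: 36.33
tool_pos: [0.4189, -0.1321, -0.0053]
orientation: [-2.28, -2.161, 0.0]
force: [0.1, 0.3, -0.8]
opening: 0.0398
t: 36.58
tool_pos: [0.4192, -0.1321, -0.0062]
orientation: [-2.281, -2.161, 0.0]
force: [-0.7, 0.3, -0.3]
opening: 0.0394
```

```bash
python3 -m creep '[[0,0,0.001,0,255],[0,0,0,0,255],[0,0,0,0,255]]'
python3 -m creep '[[0,0,0.0007,0,255],[0,0,0,0,255],[0,0,0,0,255]]'
```

```text
t: 36.83
tool_pos: [0.4191, -0.1322, -0.0072]
orientation: [-2.281, -2.161, 0.0]
force: [0.1, 0.5, -0.5]
opening: 0.0398
t: 37.08
tool_pos: [0.4192, -0.1322, -0.0075]
orientation: [2.281, 2.161, -0.0]
force: [-2.1, 1.4, 4.7]
opening: 0.0399
```

```bash
python3 -m creep '[[0,0,0,0,140],[0,0,0,0,125],[0,0,0,0,112],[0,0,0,0,112],[0,0,0,0,112]]'
python3 -m creep '[[0,0,-0.01,0,112],[0,0,-0.02,0,112],[0,0,-0.03,0,112],[0,0,-0.04,0,112],[0,0,-0.04,0,112],[0,0,-0.03,0,112],[0,0,0,0,112],[0,0,0,0,112]]'
python3 -m creep '[[-0.03,0,0,0,112],[-0.035,0,0,0,112],[-0.035,0,0,0,112],[-0.035,0,0,0,112],[-0.035,0,0,0,112],[-0.02,0,0,0,112],[-0.005,0,0,0,112],[0,0,0,0,112],[0,0,0,0,112],[0,0,0,0,112]]'
python3 - <<'E'
from look import *
plan();snap('wrist','w19');snap('top','t19');snap('scene','s19')
p=camera_params('top')
read_camera('top')
for q in('plum_bit_1','orange_bit'):
  for d in silhouettes('top',q):
    print(q,d['confidence'],np.round(d['pixel']),fitbit(p,d['region'],at(p,d['pixel'],.025)[:2]))
for q in('grease_pot','washer_stack'):
  for d in silhouettes('top',q): print(q,d['confidence'],np.round(d['pixel']),at(p,d['pixel'],0).round(3))
E
```

```text
t: 37.5
tool_pos: [0.4191, -0.1322, -0.0079]
orientation: [-2.281, -2.161, 0.0]
force: [-1.1, -0.1, 0.6]
opening: 0.052
t: 38.17
tool_pos: [0.4208, -0.1329, 0.1652]
orientation: [2.277, 2.157, 0.003]
force: [-0.5, 0.2, -0.9]
opening: 0.0521
t: 39.0
tool_pos: [0.4085, -0.3253, 0.1614]
orientation: [-2.278, -2.161, -0.0]
force: [0.0, -0.4, -0.3]
opening: 0.0517
t 39.00 pos [ 0.4085 -0.3253  0.1614] yaw -3.04 q6 -0.72 open 0.0517 F [ 0.  -0.4 -0.3] zv [-0.001  0.001 -1.   ]
plum_bit_1 0.72 [376. 257.] (array([ 0.4181, -0.1308]), array([-0.4,  0.4, -0.1,  0.1]))
plum_bit_1 0.63 [346. 176.] (array([ 0.6126, -0.07  ]), array([ -1.7,   1.6,  12.4, -12.6]))
plum_bit_1 0.54 [372. 170.] (array([ 0.6206, -0.1238]), array([-0.,  0., -0.,  0.]))
orange_bit 0.88 [275. 169.] (array([0.6243, 0.1036]), array([ 0.2, -0.2,  0.4, -0.4]))
orange_bit 0.7 [362. 256.] (array([ 0.4198, -0.101 ]), array([ 20.6, -20. ,  22.2, -22.6]))
grease_pot 0.45 [398. 213.] [ 0.524 -0.193  0.   ]
washer_stack 0.72 [230. 211.] [0.528 0.199 0.   ]
```

View pics/t19.png

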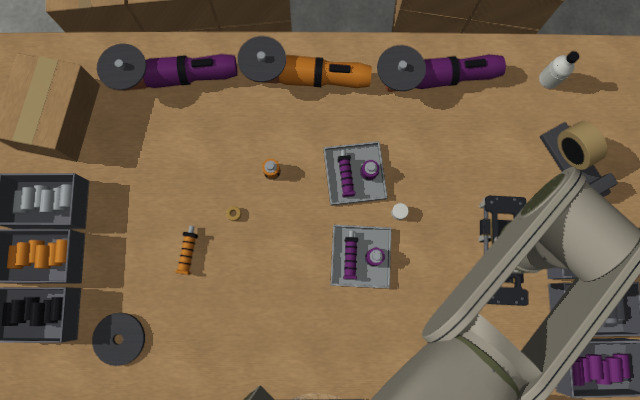

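View pics/s19.png

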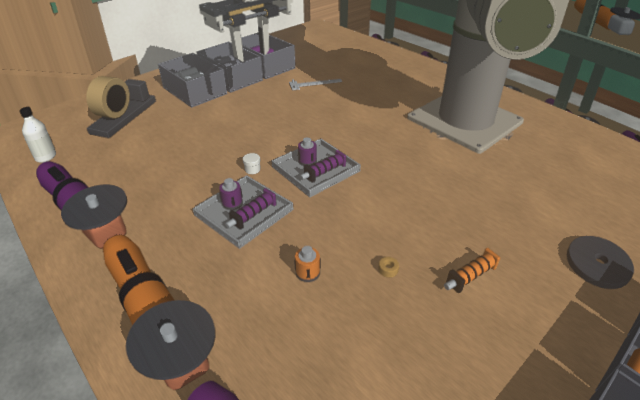

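View pics/w19.png

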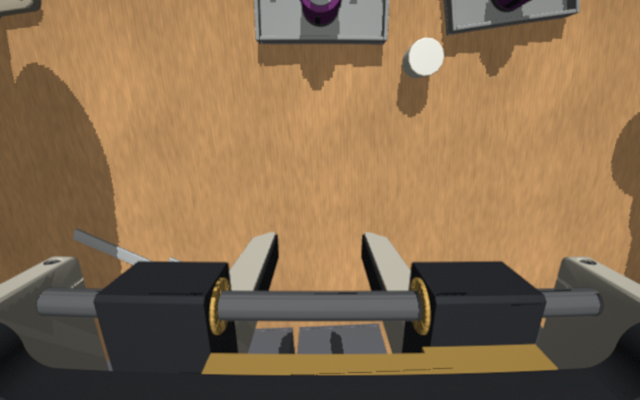

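The top and scene views show a handle and an upright bit in each tray. The orange pieces, pot and washers are at the same pixels as at the start, and the arm is clear. Handing in.

```bash
python3 - <<'E'
from look import *
print(close_job()); s=read_state();print(s['t'],s['force'])
E
```

```text
the job is handed in; nothing more can be done
None
the job is handed in; nothing more can be done
```

Both kit trays are made up and the job is handed in at about 39 s of the 102 s allowed; no verdict was reported. I dealt the two plum handles first, one flat on the left side of each tray. Then I stood one plum bit upright on the floor of each tray, beside the handle. Each piece was lowered until the wrist felt the tray floor (about 2 to 11 N) and only then released.

**Last checks:** The final top and scene pictures show a handle and a standing bit inside each tray. The bits fit an upright core bit to within half a pixel, at (0.418, −0.131) and (0.621, −0.124). The orange handle, orange bit, pot and washers show at the same pixels as at the start. The gripper was empty and clear, and the force read about zero.

**What failed or disagreed:**
- **First grasp:** it closed on air above the first handle and disturbed nothing. The pictures showed the fingertips about 30 mm further back than the stated +11 mm, at roughly −20 mm in the tool frame. I used that figure from then on, and all four grasps held.
- **Refused move:** one move call was refused for a turn slightly over the limit, and I retyped it.
- **False detections:** the networks gave a few, such as a "bit" found on a handle and an "orange bit" found on a tray. I discarded these after checking the pictures.
- **After hand-in:** the state could no longer be read, so the second after handing in was not checked.

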